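# Tuck the splash plate under the mudguard flap and hold it flat

### The job

Pick up the aluminium splash plate by its rib, lay it on the sloped grey bed of the stand just below the black flap, centred and with its thin plain edge towards the flap, then slide it up the slope so that this edge goes about 25 mm under the flap, squarely and without lifting the flap. Press the plate down flat on the bed against its sprung rubber buffer and finish like that, still gripping the rib and pressing; do not let go. Leave everything else on the bench alone.

Things in the scene. Friction and masses are not known exactly. Their poses are not given: they have to be found in the camera images.
- plate_rib (a point): loose aluminium plate, 150 (x) x 100 (y) x 4 mm, 0.15 to 0.29 kg, flat on the bench left or right of the middle. In its middle stands a grip rib 50 mm long (along x), 12 mm thick (y), top 40 mm above the plate's underside. Point: in the rib, mid-plate, 24 mm above the underside; z up from the sheet; +x to the thin plain edge. The -x edge is folded up 12 mm, with two dark holes beside it
- plate_edge (a point): middle of the plate's thin plain edge (half-way through its thickness): 75 mm along +x from the rib's point and 22 mm below it
- bed: fixed sloped grey sheet on the stand, 140 mm wide; x up the slope (12 degrees, rising away from the robot), y across, z its normal. Origin on its surface, mid-width, straight beneath the flap's lower edge. Runs from x = -175 (low end) to +140 mm. Under the flap a 7 mm high stop bar begins at x = 32 mm: the plate's edge can go in no deeper
- flap_edge (a point): middle of the lower edge, on the underside, of the black flap that laps over the upper part of the bed: a rigid sheet 132 mm wide, 4 mm thick, 120 mm from this edge to its hinge up the slope; when down, its underside is parallel to the bed and 9 mm above it
- flap (a joint): angle of the flap about its hinge: 0 down (resting, held only by its own weight of 0.15 kg), grows as it is lifted; 0.01 rad raises its edge by 1.2 mm
- buffer_top (a point): top of the sprung black rubber buffer bar, 60 mm wide across the bed, rounded, which stands 8 mm proud of the bed 110 mm down the slope from the flap's edge and comes under the low end of the plate
- buffer (a joint): how far the buffer is pressed in, along the bed's normal: 0 free, about 0.008 m when it is level with the bed. It takes 2.5 N to start and about 5 N to press level; the plate's own weight does not press it in; it springs back
- wrench: bystander: open-ended wrench, 170 mm, flat on the bench between the plate and the stand. Origin in its base
- screwdriver: bystander: screwdriver, 200 mm, lying at the left, near the robot. Origin in its base
- spray_can: bystander: upright metal can, 64 mm across, 190 mm tall, at the left. Origin in its base
- bearing: bystander: steel ring, 52 mm across, 15 mm high, near the robot. Origin in its base
- brake_disc: bystander: flat steel disc with a hole, 170 mm across, 5 mm high, at the right. Origin in its base
- headlamp: bystander: round lamp bowl, 132 mm across, 72 mm high, at the right. Origin in its base
Mind the look-alikes: they are no part of the job. Leave any turquoise look-alike of the part that bears plate_rib alone.

How it is judged:
By the outcome, as a careful person would: the job done as asked, in the order asked, and still so for the second after the job is handed in, while the arm keeps its last pose, push and grip.
It also fails if it takes over 40 s, if anything falls off the work surface, if the arm or the gripper's body presses on something with over 40 N, if the wrist force passes 120 N, or if a joint passes its speed limit or range.

### The arm

A 6-joint arm with a two-finger parallel gripper is mounted at the origin on the work surface. World frame = base frame: x ahead of the robot, y to its left, z up, the work surface at z = 0. Lengths are in m, angles in rad, forces in N, time in s.
With the tool pointing down it reaches from about 0.35 to 0.725 m from the base axis. Payload 6 kg.
Tool frame: the origin (TCP) lies midway between the tips of the shut fingers; the grasp point (between the pads) lies 19 mm behind it; z points along the fingers, y is the direction in which the jaws open and shut (so a half turn about z gives the same grasp; the last joint's range is limited). The gripper opens to 85 mm and grips with 20 to 120 N. Pads are 22 mm wide; open, the fingers measure 114 mm over their backs; the gripper's body (76 mm by 85 mm) begins 54 mm behind the grasp point. The pads swing forward as they close: fully open they stand 13 mm farther back than shut.
Start: joints at [-0.894, 0.04, 0.085, 0, -1.615, -0.334], TCP at [0.202, -0.565, 0.231] pointing down, gripper open.
Joint ranges: [-2.56, 2.56], [-1.29, 2.01], [-1.08, 1.49], [-3.29, 1.98], [-2.81, -0.18], [-2.99, 2.99]. Speed limits (rad/s): [2.57, 2.57, 3.01, 3.14, 3.14, 3.14].

### API

Orientations are given as [roll, pitch, yaw] about the fixed x, y, z axes, in that order (R = Rz(yaw) Ry(pitch) Rx(roll)).
In Python, from station import read_state, snapshot, hand_in gives the robot as it stands. The module is installed in compiled form; this text tells all that it offers.
- The arm moves only by the shell command python3 -m pendant 'ROWS' [OPENING]. ROWS is JSON, a list of rows, each a list of 6 numbers: the shift along the tool's x, y, z in m, then the turn, a rotation vector about the tool's x, y, z in rad. A call has 1 to 8 rows; each row shifts and turns the commanded pose from where the row before left it, along the tool's axes as they then stand; what a row does not reach is not made up. A row lasts 1/10 s, in which the tool goes at most 50 mm and 8.59 degrees, less where a joint would pass 70% of its speed; a pose out of reach is approached as far as the arm can. A call with a gripper value outside its range is refused whole. OPENING is the opening, from 0 (shut) to 1 (fully open), set as the call begins (- or left out, the last holds). The fingers move at their own pace and stop on an object; the grip force is fixed at half the most. Time passes only in rows, so rows that do not move let the fingers close. It gives the time, the measured TCP pose, the force and the opening at its end, in the units of the state.
- read_state(): the state, without advancing time (a new reading comes with each control period).
- snapshot(name): name is "scene" or "top"; returns a dict with "color" (384x512x3 uint8, red, green, blue), "vertical_fov" (degrees; the focal length in pixels is half the picture's height over the tangent of half this angle, whatever the lens; pixels are square), "cx", "cy" (the principal point, pixels), "R" (3x3) and "t" (3): a world point X has camera coordinates R X + t. Camera axes: x right, y down, z forward; pixel columns grow to the right and rows downward; lengths in m; the calibration is good to about 2 mm. A picture is of the moment at which its call begins. There is no depth.
- hand_in(): hands the job in, once; it reports no verdict.
The state is a dict: "time_s": time; "joint_positions": joint angles; "qd": joint speeds; "joint_efforts": joint torques, N m; "ee_pos": TCP position; "tcp_rot": TCP orientation; "force": force on the tool from outside, world axes, zero at the start; "ft_torque": the same for the moment, N m; "grip_width": finger opening in m.
Only numpy, scipy, OpenCV 4.12 (cv2) and the standard library are available. Lean on these libraries where they do the work, as an engineer would, in place of code of your own. Each camera call takes 0.05 s, during which the arm holds its last target.

## Working session

There is one attempt and no reset: what is moved stays moved. The work goes in short steps, Python scripts to look and compute and a shell command to move; the robot and the scene stay as the last step left them, time stands still between calls to the robot, and variables do not carry over. Pictures are saved under pics/ and viewed, and the job is handed in when it is done.

```bash
mkdir -p pics; cat > h.py <<'E'
import numpy as np,cv2
from station import read_state,snapshot
def cam(n):
    s=snapshot(n);h=s['color'].shape[0];f=h/2/np.tan(np.radians(s['vertical_fov'])/2)
    s['K']=np.array([[f,0,s['cx']],[0,f,s['cy']],[0,0,1]]);s['R']=np.array(s['R']);s['t']=np.array(s['t']);return s
def ray(s,u,v):
    d=s['R'].T@np.linalg.solve(s['K'],[u,v,1]);return -s['R'].T@s['t'],d/np.linalg.norm(d)
def onz(s,u,v,z):
    c,d=ray(s,u,v);return c+d*(z-c[2])/d[2]
def onplane(s,u,v,p,n):
    c,d=ray(s,u,v);return c+d*(np.dot(np.array(p)-c,n)/np.dot(d,n))
def proj(s,X):
    p=s['K']@(s['R']@np.array(X)+s['t']);return p[:2]/p[2]
def tri(a,ua,b,ub):
    A=np.zeros((3,3));B=np.zeros(3);rs=[ray(a,*ua),ray(b,*ub)]
    for c,d in rs:
        P=np.eye(3)-np.outer(d,d);A+=P;B+=P@c
    x=np.linalg.solve(A,B);return x,[np.linalg.norm((np.eye(3)-np.outer(d,d))@(x-c)) for c,d in rs]
def save(s,name,box=None,k=1):
    im=s['color'][:,:,::-1]
    if box: im=im[box[1]:box[3],box[0]:box[2]]
    im=cv2.resize(im,None,fx=k,fy=k,interpolation=cv2.INTER_CUBIC);cv2.imwrite('pics/'+name+'.png',im)
E
python3 - <<'E'
from h import *
for n in('scene','top'):
    s=cam(n);save(s,n+'0',k=1.5);print(n,s['K'][0,0],s['cx'],s['cy'],-s['R'].T@s['t'],s['R'].round(3).tolist())
print(read_state())
E
```

```text
scene 401.31522866864657 251.91323792127233 192.8792204917149 [ 1.47763991 -0.0291724   0.96723309] [[0.021, 1.0, 0.021], [0.68, 0.001, -0.733], [-0.733, 0.03, -0.68]]
top 367.91218048544727 265.4040266321011 193.26462694780312 [ 0.45278432 -0.0190953   1.14658888] [[-0.011, -1.0, -0.007], [-0.997, 0.012, -0.072], [0.072, 0.006, -0.997]]
{'time_s': 0.1, 'joint_positions': array([-8.94292352e-01,  4.07546739e-02,  8.39020238e-02, -3.72342486e-04,
       -1.61546970e+00, -3.33702687e-01]), 'qd': array([ 0.00162271, -0.00204281,  0.00180853,  0.00114847, -0.00040776,
        0.00253798]), 'joint_efforts': array([-5.52715486e-03, -3.69342792e+01,  3.48279905e+01,  6.95191339e+00,
       -4.62564232e-03, -5.50129883e-06]), 'ee_pos': array([ 0.20164206, -0.56479981,  0.23037934]), 'tcp_rot': array([ 3.14002897e+00, -1.48362358e-04, -2.79877490e+00]), 'force': array([ 1.30986526, -0.12008505, -0.59911641]), 'ft_torque': array([ 0.01557908,  0.00232664, -0.00786086]), 'grip_width': 0.08552789843878042}
```

View pics/scene0.png

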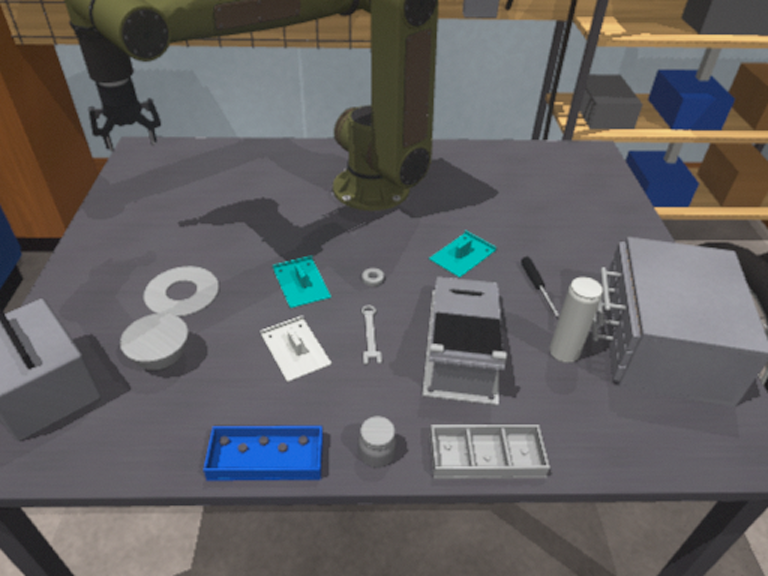

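View pics/top0.png

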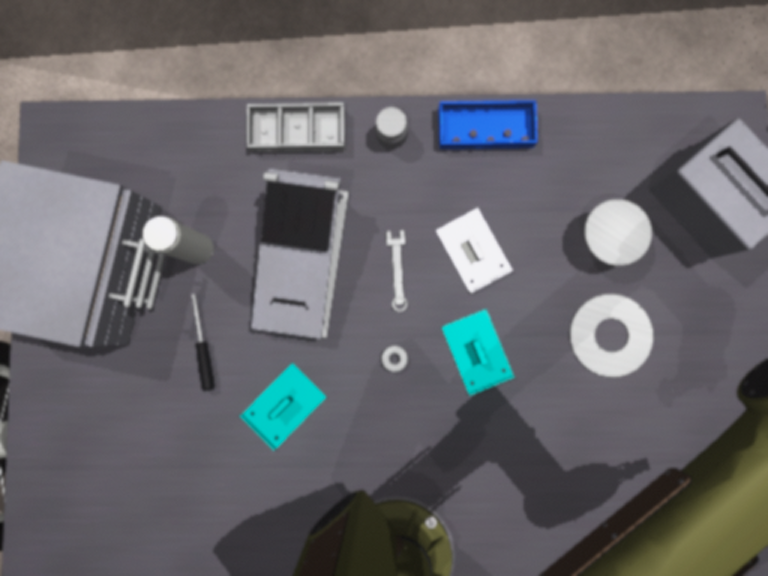

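The scene has three plates. Two are turquoise: top 1.5x at (478,352) and (284,406). One is white/aluminium, at (474,250) in top and (296,347) in scene. The aluminium one fits the description. I'll enlarge it and the stand to confirm.

```bash
python3 - <<'E'
from h import *
a=cam('top');b=cam('scene')
i1=cv2.resize(a['color'][130:205,280:350],None,fx=8,fy=8,interpolation=cv2.INTER_CUBIC)
i2=cv2.resize(a['color'][105:235,155:245],None,fx=6,fy=6,interpolation=cv2.INTER_CUBIC)[:,:]
cv2.imwrite('pics/c1.png',i1[:,:,::-1]);cv2.imwrite('pics/c2.png',cv2.resize(i2,None,fx=.75,fy=.75)[:,:,::-1])
save(b,'c3',(165,200,230,262),8);save(b,'c4',(275,180,345,275),6)
np.save('top0.npy',a['color']);np.save('scene0.npy',b['color'])
E
```

```text
(no output)
```

View pics/c1.png

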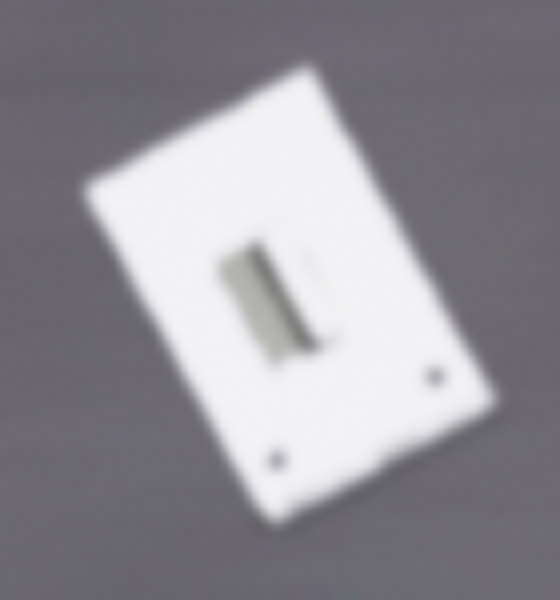

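View pics/c2.png

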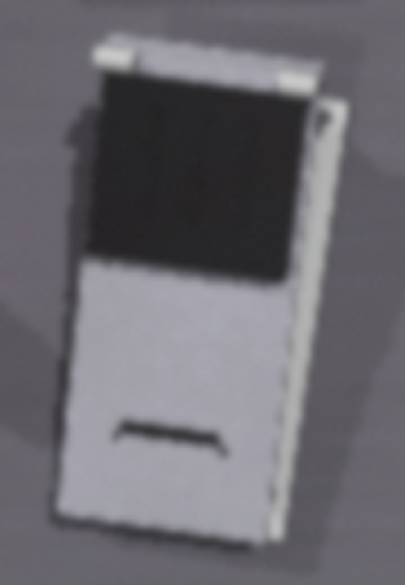

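View pics/c3.png

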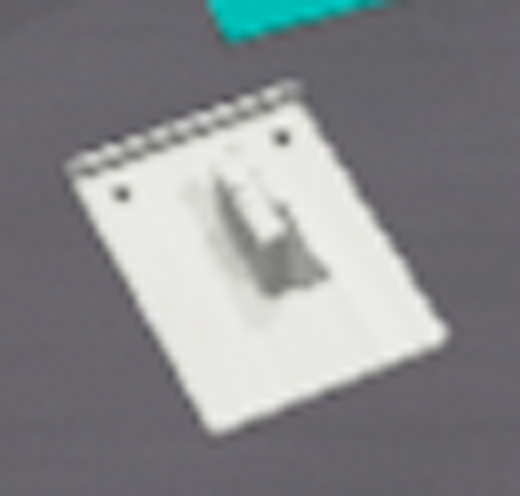

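View pics/c4.png

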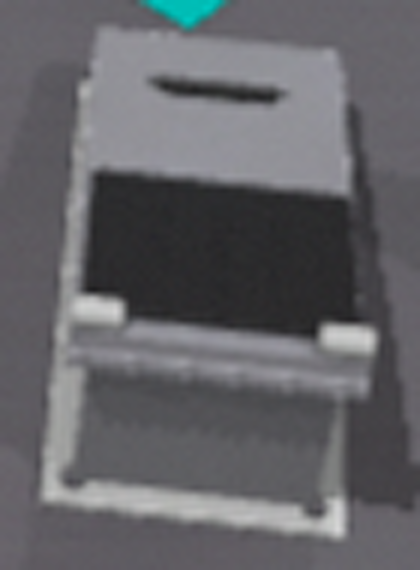

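The crops show the aluminium plate: folded edge and two holes near the robot, and plain edge at upper-left in the top view (c1 (200,125)). That makes it the real one. In the stand crop, the flap's lower edge runs from (88,262) to (288,280), with the buffer at (170,435). Next I'll measure both.

```bash
cat > meas.py <<'E'
from h import *
def quad(mask,x0,y0):
    c=max(cv2.findContours(mask,cv2.RETR_EXTERNAL,cv2.CHAIN_APPROX_NONE)[0],key=cv2.contourArea)
    box=cv2.boxPoints(cv2.minAreaRect(c))
    q=None
    for e in np.linspace(.02,.1,30):
        p=cv2.approxPolyDP(cv2.convexHull(c),e*cv2.arcLength(c,True),True)[:,0]
        if len(p)==4:q=p;break
    if q is None:return None
    q=q.astype(float);P=c[:,0].astype(float);L=[]
    for i in range(4):
        a,b=q[i],q[(i+1)%4];d=(b-a)/np.linalg.norm(b-a);n=np.array([-d[1],d[0]])
        t=(P-a)@d/np.linalg.norm(b-a);m=(abs((P-a)@n)<6)&(t>.12)&(t<.88)
        vx,vy,x,y=cv2.fitLine(P[m].astype(np.float32),cv2.DIST_HUBER,0,.01,.01).ravel();L.append(np.cross([x,y,1],[x+vx,y+vy,1]))
    out=[]
    for i in range(4):
        k=np.cross(L[i-1],L[i]);out.append(k[:2]/k[2])
    return (np.array(out)+.5)/4-.5+[x0,y0]
def up(s,box):
    x0,y0,x1,y1=box;return cv2.resize(s['color'][y0:y1,x0:x1],None,fx=4,fy=4,interpolation=cv2.INTER_CUBIC).astype(int)
E
python3 - <<'E'
from meas import *
a=cam('top');b=cam('scene')
for s,n,pb,sb in((a,'top',(280,130,350,205),(160,105,240,235)),(b,'scene',(165,205,230,262),(275,180,345,275))):
    i=up(s,pb);print(n,'plate',quad((i.min(2)>165).astype(np.uint8),*pb[:2]).round(2).tolist())
    i=up(s,sb);print(n,'flap',quad((i.max(2)<75).astype(np.uint8),*sb[:2]).round(2).tolist())
    print(' bed sample',[s['color'][y,x].tolist() for x,y in ([(190,190),(218,200),(160,190)] if n=='top' else [(312,203),(285,200),(340,205)])])
E
```

```text
top plate [[318.09, 137.67], [341.66, 179.93], [312.9, 195.29], [289.75, 152.92]]
top flap [[177.46, 120.48], [222.66, 126.9], [217.66, 167.35], [170.95, 160.27]]
 bed sample [[164, 163, 173], [166, 167, 168], [89, 86, 94]]
scene plate [[201.85, 212.22], [220.77, 241.96], [191.04, 253.74], [173.69, 222.4]]Traceback (most recent call last):
  File "<stdin>", line 5, in <module>
  File "meas.py", line 14, in quad
    vx,vy,x,y=cv2.fitLine(P[m].astype(np.float32),cv2.DIST_HUBER,0,.01,.01).ravel();L.append(np.cross([x,y,1],[x+vx,y+vy,1]))
              ~~~~~~~~~~~^^^^^^^^^^^^^^^^^^^^^^^^^^^^^^^^^^^^^^^^^^^^^^^^^^
cv2.error: OpenCV(4.12.0) /io/opencv/modules/imgproc/src/linefit.cpp:50: error: (-215:Assertion failed) count > 0 in function 'fitLine2D_wods'
```

```bash
python3 - <<'E'
from meas import *
a=cam('top');b=cam('scene')
for s,n,sb in((a,'top',(160,105,240,235)),(b,'scene',(275,180,345,275))):
    i=up(s,sb)
    for th in(48,60):
        m=cv2.morphologyEx((i.max(2)<th).astype(np.uint8),cv2.MORPH_OPEN,np.ones((15,15)))
        try:print(n,'flap',th,quad(m,*sb[:2]).round(2).tolist())
        except Exception as e:print('x')
    for th in(130,145):
      lo=(i.min(2)>th)&(i.max(2)<190)&(i[...,2]-i[...,0]>4)
      m=cv2.morphologyEx(lo.astype(np.uint8),cv2.MORPH_OPEN,np.ones((9,9)));cv2.imwrite(f'pics/m{n}{th}.png',m*255)
      m=cv2.morphologyEx(m,cv2.MORPH_CLOSE,np.ones((41,41)))
      try:print(n,'bed',quad(m,*sb[:2]).round(2).tolist())
      except Exception as e:print('x')
P=np.array([onz(a,*p,.004) for p in ([318.09,137.67],[289.75,152.92])]+[onz(a,*p,.012) for p in ([341.66,179.93],[312.9,195.29])]);print(P.round(4))
Q=np.array([onz(b,*p,.003) for p in ([220.77,241.96],[191.04,253.74])]);print(Q.round(4))
for p,q in(([318.09,137.67],[191.04,253.74]),([289.75,152.92],[220.77,241.96])):print(tri(a,p,b,q))
E
```

```text
top flap 48 [[178.11, 121.51], [221.46, 127.62], [216.82, 166.0], [174.07, 160.08]]
top flap 60 [[177.27, 120.84], [222.11, 127.24], [217.26, 166.78], [172.83, 160.49]]
top bed [[173.5, 163.24], [219.96, 169.76], [213.31, 224.7], [167.58, 217.93]]
top bed [[173.89, 164.02], [219.95, 170.2], [213.16, 224.08], [168.09, 217.62]]
scene flap 48 [[291.56, 212.74], [331.72, 213.19], [333.48, 233.01], [289.24, 228.15]]
scene flap 60 [[290.56, 208.58], [332.71, 213.16], [333.74, 233.9], [288.91, 228.32]]
scene bed [[288.55, 183.51], [331.24, 188.9], [332.07, 211.19], [292.0, 207.04]]
scene bed [[329.86, 190.53], [331.69, 200.12], [231.61, 200.12], [289.69, 206.16]]
[[ 0.7091 -0.1795  0.004 ]
 [ 0.6618 -0.0896  0.004 ]
 [ 0.5738 -0.2484  0.012 ]
 [ 0.5272 -0.1585  0.012 ]]
[[ 0.663  -0.0888  0.003 ]
 [ 0.709  -0.177   0.003 ]]
(array([ 0.70919794, -0.17825762,  0.00340565]), [np.float64(0.0013113360109521617), np.float64(0.0013113360109522187)])
(array([ 0.66214547, -0.08932702,  0.00197406]), [np.float64(0.0004308521969739205), np.float64(0.00043085219697393425)])
```

```bash
python3 - <<'E'
from h import *
a=cam('top');b=cam('scene')
save(a,'d1',(160,150,230,235),7);save(b,'d2',(280,178,345,220),10)
E
```

```text
(no output)
```

View pics/d1.png

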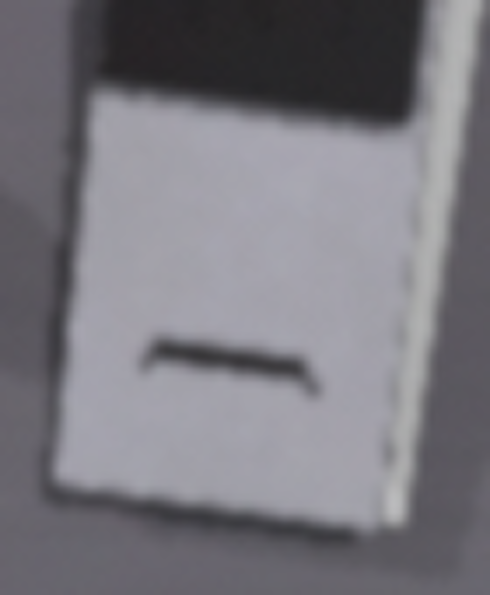

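View pics/d2.png

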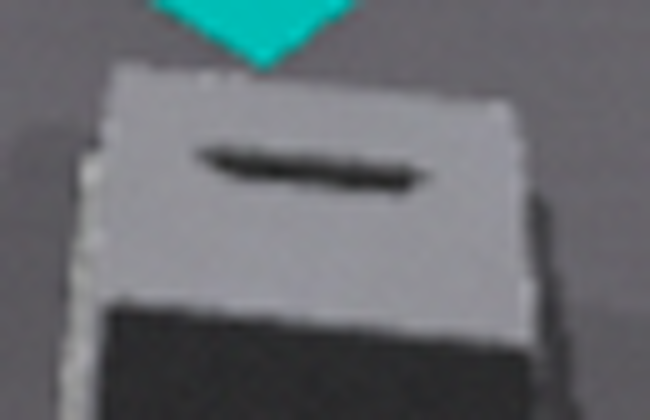

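```bash
cat > bed.py <<'E'
from h import *
a=cam('top');b=cam('scene')
A=lambda x,y:((x+.5)/7-.5+160,(y+.5)/7-.5+150)
B=lambda x,y:((x+.5)/10-.5+280,(y+.5)/10-.5+178)
pr={'flapL(+y)':(A(103,86),B(535,346)),'flapR':(A(411,124),B(104,302)),'lowL':(A(52,487),B(513,101)),'lowR':(A(381,530),B(113,65)),'buf':(A(232,349),B(315,165))}
for k,(p,q) in pr.items():
    x,e=tri(a,p,b,q);pr[k]=x;print(k,x.round(4),np.round(e[0],4))
E
python3 - <<'E'
from bed import *
lo=(pr['lowL']+pr['lowR'])/2;fl=(pr['flapL(+y)']+pr['flapR'])/2
for k in('low','flap'):
    l,r=(pr['lowL'],pr['lowR']) if k=='low' else (pr['flapL(+y)'],pr['flapR'])
    d=l-r;print(k,'mid',((l+r)/2).round(4),'w',np.linalg.norm(d).round(4),'yaw',np.degrees(np.arctan2(-d[0],d[1])).round(2))
d=fl-lo;print(d.round(4),'yaw',np.degrees(np.arctan2(d[1],d[0])),'rise',np.degrees(np.arctan2(d[2],np.hypot(*d[:2]))))
E
```

```text
flapL(+y) [0.6236 0.2527 0.0945] 0.0027
flapR [0.6058 0.1236 0.0961] 0.0011
lowL [0.4587 0.2832 0.0469] 0.0004
lowR [0.4389 0.1449 0.0454] 0.0025
buf [0.5155 0.2032 0.0695] 0.0018
low mid [0.4488 0.2141 0.0461] w 0.1397 yaw -8.15
flap mid [0.6147 0.1882 0.0953] w 0.1304 yaw -7.87
[ 0.1659 -0.0259  0.0492] yaw -8.86970819770511 rise 16.31372478737268
```

```bash
cat > go.py <<'E'
from h import *
from scipy.spatial.transform import Rotation as Ro
def down(yaw,rib_pitch=0):  # tool x = -(part x); part x raised by rib_pitch deg; yaw = part yaw deg
    w=np.radians(yaw);t=np.radians(rib_pitch)
    px=np.array([np.cos(w)*np.cos(t),np.sin(w)*np.cos(t),np.sin(t)]);n=np.array([-np.cos(w)*np.sin(t),-np.sin(w)*np.sin(t),np.cos(t)])
    x=-px;z=-n;return Ro.from_matrix(np.c_[x,np.cross(z,x),z])
def to(p,T):
    s=read_state();R=Ro.from_euler('xyz',s['tcp_rot'])
    print('t',s['time_s'].__round__(2),'pos',s['ee_pos'].round(4),'F',s['force'].round(1),'grip',round(s['grip_width'],4))
    print('shift(tool)',R.inv().apply(np.array(p)-s['ee_pos']).round(4),'turn',(R.inv()*T).as_rotvec().round(4))
    print('shift after turn',T.inv().apply(np.array(p)-s['ee_pos']).round(4))
E
python3 -c "
from go import *
to([.6185,-.1687,.12],down(27.5))"
```

```text
t 0.6 pos [ 0.2017 -0.5651  0.2313] F [ 0.7 -1.1  0.5] grip 0.0852
shift(tool) [-0.5258  0.2332  0.1113] turn [ 1.000e-04  0.000e+00 -1.371e-01]
shift after turn [-0.5527  0.1591  0.1113]
```

```bash
python3 -m pendant '[[0,0,0,0,0,-0.137],[-0.042,0.012,0,0,0,0],[-0.042,0.012,0,0,0,0],[-0.042,0.012,0,0,0,0],[-0.042,0.012,0,0,0,0],[-0.042,0.012,0,0,0,0],[-0.042,0.012,0,0,0,0],[-0.042,0.012,0,0,0,0]]' 1
python3 -m pendant '[[-0.042,0.012,0,0,0,0],[-0.042,0.012,0.01,0,0,0],[-0.042,0.012,0.02,0,0,0],[-0.042,0.012,0.02,0,0,0],[-0.042,0.012,0.02,0,0,0],[-0.042,0.012,0.02,0,0,0],[0,0,0,0,0,0]]'
python3 -c "
from go import *
to([.6185,-.1687,.07],down(27.5))
s=cam('top');save(s,'e1',(250,90,380,220),5);s=cam('scene');save(s,'e2',(130,140,260,270),5)"
```

```text
time_s: 1.4
ee_pos: [0.4248, -0.3534, 0.2316]
tcp_rot: [-3.141, 0.0, -2.662]
force: [0.6, -0.2, 0.9]
grip_width: 0.0854
time_s: 2.1
ee_pos: [0.6148, -0.1706, 0.1359]
tcp_rot: [3.137, -0.005, -2.658]
force: [0.4, -0.2, -1.0]
grip_width: 0.0854
t 2.1 pos [ 0.6148 -0.1706  0.1359] F [ 0.4 -0.2 -1. ] grip 0.0854
shift(tool) [-0.0044 -0.0004  0.0659] turn [ 0.0048 -0.0052  0.0037]
shift after turn [-0.0041 -0.      0.0659]
```

View pics/e2.png

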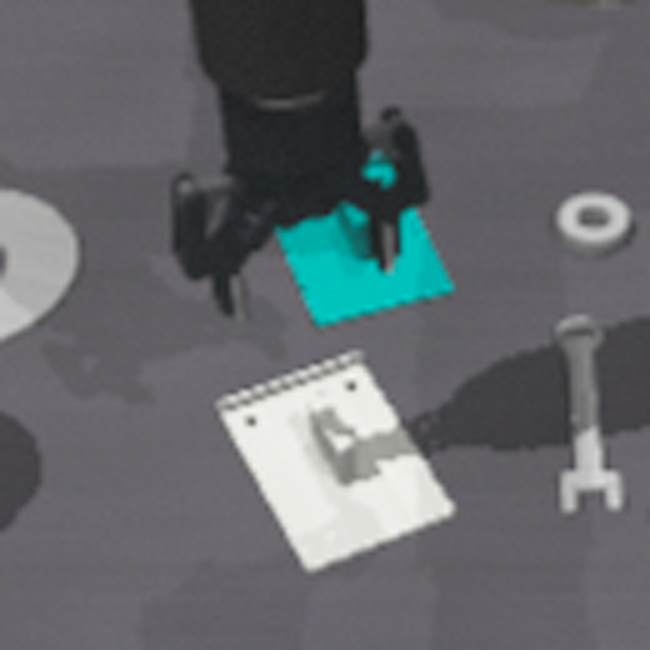

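The open jaws straddle the rib's line above the plate (rib at e2 (345,450)), so I'm descending.

```bash
python3 -m pendant '[[-0.004,0,0.03,0.005,-0.005,0],[0,0,0.03,0,0,0],[0,0,0.03,0,0,0],[0,0,0.02,0,0,0],[0,0,0.01,0,0,0],[0,0,0,0,0,0]]'
python3 -c "
from go import *
to([.6185,-.1687,.009],down(27.5))
s=cam('top');save(s,'f1',(280,120,360,210),6);s=cam('scene');save(s,'f2',(150,180,240,270),6)"
```

```text
time_s: 2.8
ee_pos: [0.6174, -0.1738, 0.0209]
tcp_rot: [-3.137, 0.004, -2.663]
force: [-0.9, 0.1, 0.1]
grip_width: 0.0854
t 2.8 pos [ 0.6174 -0.1738  0.0209] F [-0.9  0.1  0.1] grip 0.0854
shift(tool) [-0.0032  0.004   0.0119] turn [-0.0045  0.004  -0.0012]
shift after turn [-0.0033  0.004   0.0119]
```

View pics/f2.png

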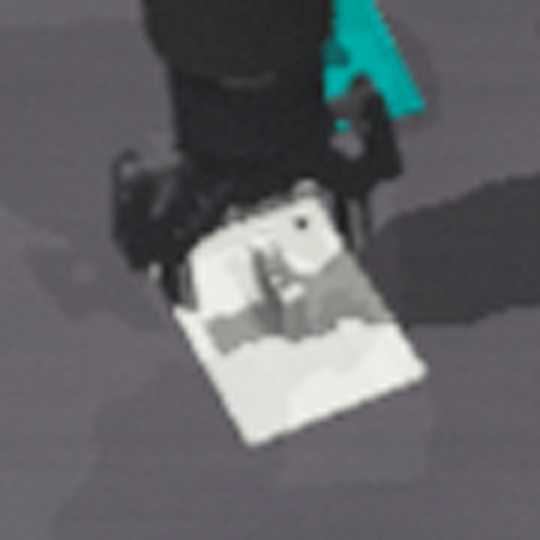

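```bash
python3 -m pendant '[[-0.003,0.004,0.006,0,0,0],[0,0,0.006,0,0,0],[0,0,0,0,0,0]]'
python3 -m pendant '[[0,0,0,0,0,0],[0,0,0,0,0,0],[0,0,0,0,0,0],[0,0,0,0,0,0],[0,0,0,0,0,0],[0,0,0,0,0,0],[0,0,0,0,0,0],[0,0,0,0,0,0]]' 0
python3 -c "
from go import *
to([.6185,-.1687,.009],down(27.5))"
```

```text
time_s: 3.2
ee_pos: [0.6186, -0.1677, 0.0084]
tcp_rot: [-3.138, 0.004, -2.662]
force: [-0.2, -0.4, -0.6]
grip_width: 0.0856
time_s: 4.0
ee_pos: [0.6193, -0.1682, 0.0096]
tcp_rot: [-3.136, 0.005, -2.662]
force: [0.5, -0.1, 1.6]
grip_width: 0.0111
t 4.0 pos [ 0.6193 -0.1682  0.0096] F [ 0.5 -0.1  1.6] grip 0.0111
shift(tool) [ 0.0009 -0.0001  0.0006] turn [-0.0053  0.0054 -0.0002]
shift after turn [ 0.0009 -0.0001  0.0006]
```

Gripped at 11 mm, which fits the rib. Next I'll lift and check.

```bash
python3 -m pendant '[[0,0,-0.01,0,0,0],[0,0,-0.03,0,0,0],[0,0,-0.045,0,0,0],[0,0,-0.045,0,0,0],[0,0,-0.045,0,0,0],[0,0,-0.025,0,0,0],[0,0,0,0,0,0]]'
python3 -c "
from go import *
yaw=-8.4;O=np.array([.6178,.1885,.0825])
to([.5,.205,.21],down(yaw,7))
s=cam('top');save(s,'g1',(250,90,380,220),4);s=cam('scene');save(s,'g2',(130,100,260,250),4)"
```

```text
time_s: 4.7
ee_pos: [0.6191, -0.1681, 0.2153]
tcp_rot: [-3.132, 0.012, -2.662]
force: [0.2, 0.0, -2.1]
grip_width: 0.011
t 4.7 pos [ 0.6191 -0.1681  0.2153] F [ 0.2  0.  -2.1] grip 0.011
shift(tool) [-0.0665  0.386   0.0024] turn [ 0.0326 -0.1037  0.6258]
shift after turn [ 0.1717  0.3517 -0.0157]
```

View pics/g2.png

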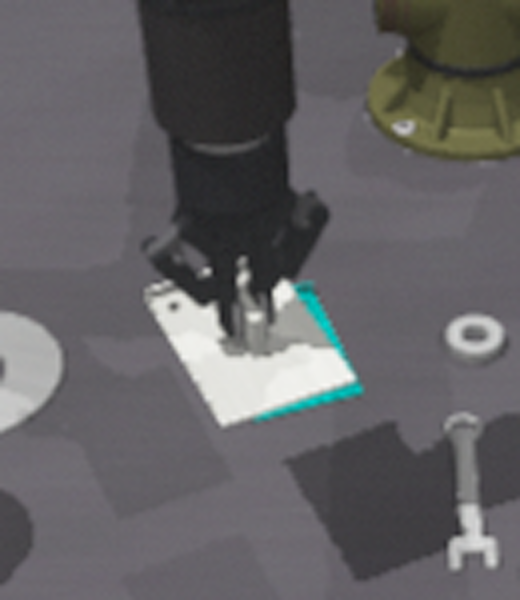

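```bash
python3 -m pendant '[[0,0,0,0,0,0.125],[0,0,0,0,0,0.125],[0,0,0,0,0,0.125],[0,0,0,0,0,0.125],[0,0,0,0,0,0.125],[0.02,0.04,0,0,0,0],[0.02,0.04,0,0,0,0]]'
python3 -m pendant '[[0.02,0.04,0,0,0,0],[0.02,0.04,0,0,0,0],[0.02,0.04,0,0,0,0],[0.02,0.04,0,0,0,0],[0.02,0.04,0,0,0,0],[0.02,0.04,0,0,0,0],[0.01,0.03,0,0,0,0],[0,0,0,0,0,0]]'
python3 -c "
from go import *
to([.5,.205,.21],down(-8.4,7.5))"
```

```text
time_s: 5.5
ee_pos: [0.5883, -0.0825, 0.2056]
tcp_rot: [-3.14, 0.002, 2.994]
force: [0.6, 1.0, -1.3]
grip_width: 0.0112
time_s: 6.3
ee_pos: [0.4983, 0.2062, 0.205]
tcp_rot: [-3.139, 0.003, 3.001]
force: [0.3, 0.1, -1.8]
grip_width: 0.011
t 6.3 pos [0.4983 0.2062 0.205 ] F [ 0.3  0.1 -1.8] grip 0.011
shift(tool) [-0.0019 -0.0009 -0.005 ] turn [-0.0027 -0.1275  0.0059]
shift after turn [-0.0025 -0.0009 -0.0047]
```

```bash
cat >> go.py <<'E'
O=np.array([.6178,.1885,.0825]);YAW=-8.4;H=.0095
def bedR(yaw):
    w=np.radians(yaw);t=np.radians(12)
    X=np.array([np.cos(w)*np.cos(t),np.sin(w)*np.cos(t),np.sin(t)]);Y=np.array([-np.sin(w),np.cos(w),0]);return np.c_[X,Y,np.cross(X,Y)]
def target(xe,th,lift=0,dy=0,yaw=None):
    """edge at bed x=xe m (underside at height lift), plate nose-down th deg vs bed"""
    yaw=YAW if yaw is None else yaw
    t=np.radians(th);B=bedR(yaw)
    px=np.array([np.cos(t),0,-np.sin(t)]);pn=np.array([np.sin(t),0,np.cos(t)])
    c=np.array([xe,dy,lift])-.075*px+H*pn
    return O+bedR(YAW)@c, down(yaw,12-th)
def inbed(X): return bedR(YAW).T@(np.array(X)-O)
E
python3 -m pendant '[[0,0,0,0,-0.1275,0],[-0.002,0,0,0,0,0],[0,0,0,0,0,0]]'
python3 -c "
from go import *
to(*target(-.02,4.5,.03))
s=cam('top');save(s,'i1',(140,90,270,240),4);s=cam('scene');save(s,'i2',(240,120,370,270),4)"
```

```text
time_s: 6.6
ee_pos: [0.5012, 0.2025, 0.2066]
tcp_rot: [-3.139, 0.132, 2.998]
force: [1.1, 0.0, -1.0]
grip_width: 0.0108
t 6.6 pos [0.5012 0.2025 0.2066] F [ 1.1  0.  -1. ] grip 0.0108
shift(tool) [-0.0028  0.0035  0.1005] turn [-0.0025  0.001   0.0027]
shift after turn [-0.0029  0.0032  0.1005]
```

View pics/i1.png

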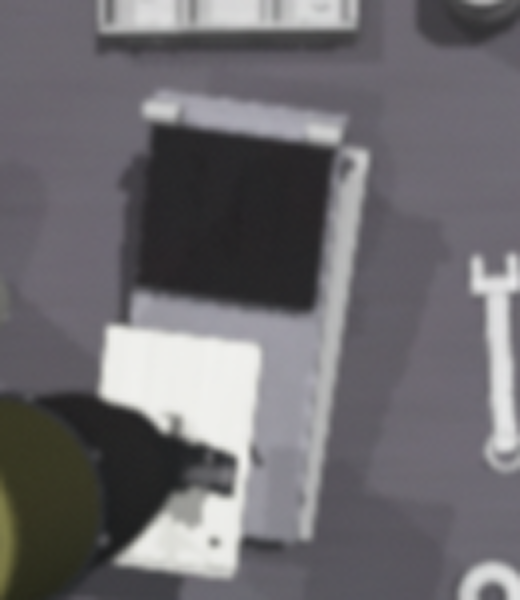

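View pics/i2.png

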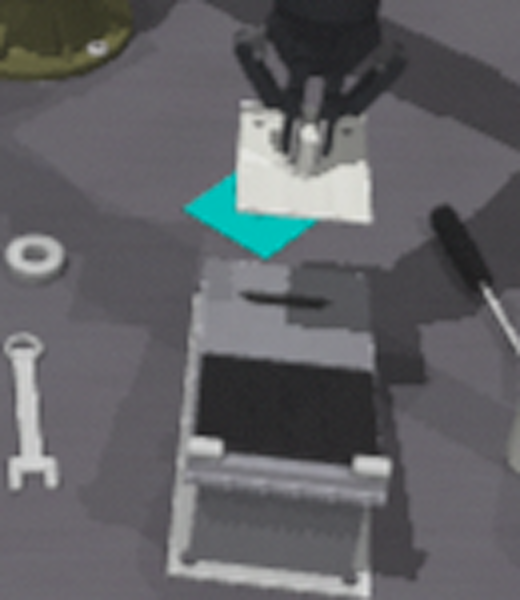

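```bash
cat > edge.py <<'E'
from go import *
# fit plain edge of white plate along columns: top -> upper boundary, scene -> lower boundary
def edgeline(s,cols,r0,r1,frm,thr=195,k=6):
    g=cv2.cvtColor(s['color'],cv2.COLOR_RGB2GRAY).astype(float);pts=[]
    for c in cols:
        v=np.interp(np.arange(r0,r1,.1),np.arange(g.shape[0]),g[:,c]);m=np.where(v>thr)[0]
        if len(m): pts.append((c,r0+.1*(m[0] if frm=='top' else m[-1])))
    p=np.array(pts,np.float32);l=cv2.fitLine(p,cv2.DIST_HUBER,0,.01,.01).ravel();return l,p
E
python3 - <<'E'
from edge import *
a=cam('top');b=cam('scene')
la,pa=edgeline(a,range(171,202),165,185,'top',165);print(pa[::6].round(1).tolist(),la)
lb,pb=edgeline(b,range(303,329),165,180,'bot',165);print(pb[::5].round(1).tolist(),lb)
A=lambda x,y:((x+.5)/4-.5+140,(y+.5)/4-.5+90)
B=lambda x,y:((x+.5)/4-.5+240,(y+.5)/4-.5+120)
L,e=tri(a,A(106,324),b,B(372,221));R,e2=tri(a,A(260,345),b,B(235,212));print(L,R,e,e2)
m=(L+R)/2;d=L-R;print('w',np.linalg.norm(d),'yaw',np.degrees(np.arctan2(-d[0],d[1])),'roll',np.degrees(np.arcsin(d[2]/.1)))
s=read_state();Rr=Ro.from_euler('xyz',s['tcp_rot'])
print('expected',s['ee_pos']+Rr.apply([-.075,0,H-.002]),'meas',m, 'in tool',Rr.inv().apply(m-s['ee_pos']))
E
```

```text
[[171.0, 170.8000030517578], [177.0, 170.39999389648438], [183.0, 171.10000610351562], [189.0, 172.10000610351562], [195.0, 172.8000030517578], [201.0, 173.60000610351562]] [9.9425715e-01 1.0701754e-01 1.8600000e+02 1.7167741e+02]
[[303.0, 172.5], [308.0, 173.1999969482422], [313.0, 173.5], [318.0, 174.1999969482422], [323.0, 174.10000610351562], [328.0, 174.6999969482422]] [9.9738723e-01 7.2240300e-02 3.1870001e+02 1.7398000e+02]
[0.5823479  0.24227872 0.20908252] [0.56795401 0.14343862 0.20546583] [np.float64(0.0007599926890516793), np.float64(0.0007599926890517068)] [np.float64(0.00044092133479677574), np.float64(0.00044092133479684096)]
w 0.09994813331887312 yaw -8.285632617169146 roll 2.0726635262702424
expected [0.57733865 0.19195131 0.21137135] meas [0.57515096 0.19285867 0.20727417] in tool [-0.07217554  0.00057831  0.01125289]
```

```bash
python3 -m pendant '[[-0.003,0.003,0.02,0,0,0.003],[0,0,0.03,0,0,0],[0,0,0.03,0,0,0],[0,0,0.01,0,0,0],[0,0,0,0,0,0]]'
python3 - <<'E'
from edge import *
to(*target(-.02,4.5,.0))
s=cam('top');save(s,'j1',(150,130,230,230),6);s=cam('scene');save(s,'j2',(275,150,350,230),7)
E
```

```text
time_s: 7.3
ee_pos: [0.5173, 0.203, 0.118]
tcp_rot: [-3.139, 0.132, 2.993]
force: [0.3, -0.1, -1.3]
grip_width: 0.011
t 7.3 pos [0.5173 0.203  0.118 ] F [ 0.3 -0.1 -1.3] grip 0.011
shift(tool) [-0.001   0.0005  0.0405] turn [-0.0031  0.0015 -0.0022]
shift after turn [-0.0011  0.0004  0.0405]
```

View pics/j1.png

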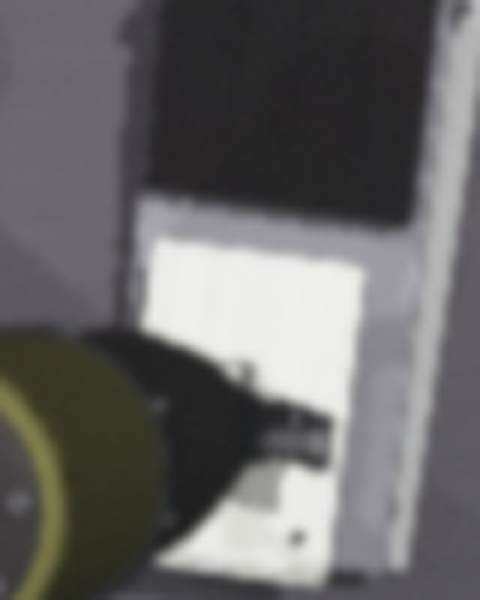

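View pics/j2.png

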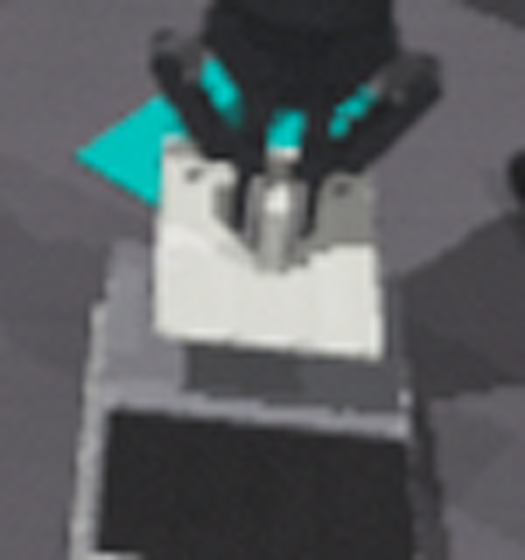

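```bash
python3 -m pendant '[[-0.001,0,0.02,0,0,-0.002],[0,0,0.01,0,0,0],[0,0,0,0,0,0]]'
python3 - <<'E'
from edge import *
to(*target(-.02,4.5,.0))
s=cam('top');save(s,'k1',(150,130,230,230),6);s=cam('scene');save(s,'k2',(275,150,350,230),7)
E
```

```text
time_s: 7.7
ee_pos: [0.522, 0.2027, 0.089]
tcp_rot: [-3.14, 0.133, 2.995]
force: [0.9, 0.3, -2.3]
grip_width: 0.0108
t 7.7 pos [0.522  0.2027 0.089 ] F [ 0.9  0.3 -2.3] grip 0.0108
shift(tool) [-0.0002  0.      0.0111] turn [-0.0019  0.0023  0.0004]
shift after turn [-0.0002 -0.      0.0111]
```

View pics/k1.png

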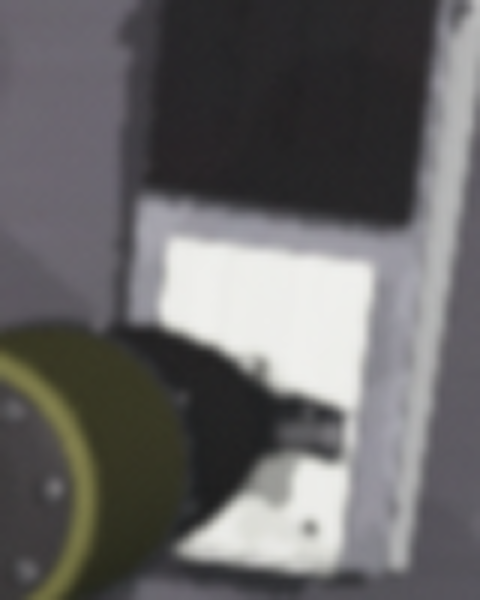

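View pics/k2.png

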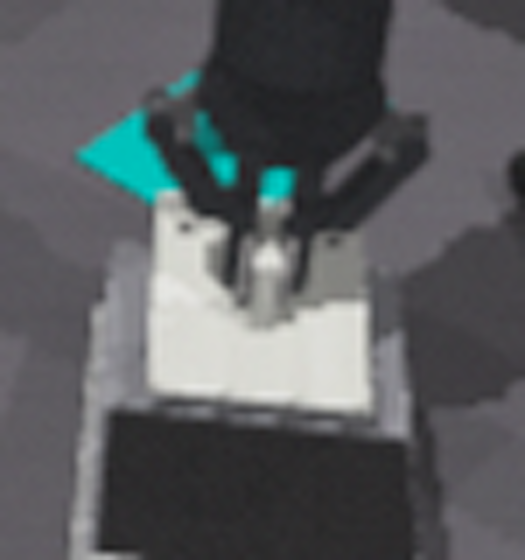

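The plate is square and centred below the flap. In k1 its edge runs (165,238)–(377,264) and the flap edge (140,192)–(410,222). Now I'll lower it until it touches.

```bash
python3 -m pendant '[[0,0,0.004,0,0,0],[0,0,0.003,0,0,0],[0,0,0,0,0,0]]'
python3 -m pendant '[[0,0,0.002,0,0,0],[0,0,0,0,0,0]]'
python3 -m pendant '[[0,0,0.001,0,0,0],[0,0,0,0,0,0]]'
python3 -m pendant '[[0,0,0.001,0,0,0],[0,0,0,0,0,0]]'
python3 -c "
from go import *
to(*target(-.02,4.5,.0));print(read_state()['ft_torque'])"
```

```text
time_s: 8.1
ee_pos: [0.5231, 0.2027, 0.0823]
tcp_rot: [-3.14, 0.134, 2.996]
force: [-0.1, -0.3, -3.1]
grip_width: 0.0117
time_s: 8.3
ee_pos: [0.5238, 0.2028, 0.081]
tcp_rot: [-3.141, 0.135, 2.996]
force: [-0.7, -0.0, 1.2]
grip_width: 0.011
time_s: 8.5
ee_pos: [0.5239, 0.2028, 0.0803]
tcp_rot: [-3.141, 0.135, 2.996]
force: [-1.7, 0.1, 1.3]
grip_width: 0.0112
time_s: 8.7
ee_pos: [0.5239, 0.2028, 0.0799]
tcp_rot: [-3.141, 0.135, 2.996]
force: [-6.2, -0.6, 6.0]
grip_width: 0.0108
t 8.7 pos [0.5239 0.2028 0.0799] F [-6.2 -0.6  6. ] grip 0.0108
shift(tool) [ 0.0004 -0.0005  0.0019] turn [-0.0006  0.0042  0.0008]
shift after turn [ 0.0004 -0.0005  0.0019]
[-0.18667933  1.82371887 -0.07778981]
```

```bash
python3 - <<'E'
from edge import *
s=cam('top');save(s,'l1',(150,130,230,230),6);s=cam('scene');save(s,'l2',(275,170,350,250),8)
E
```

```text
(no output)
```

View pics/l1.png

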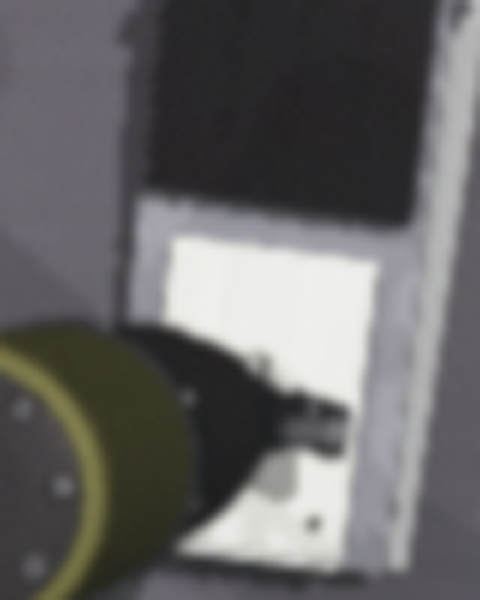

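View pics/l2.png

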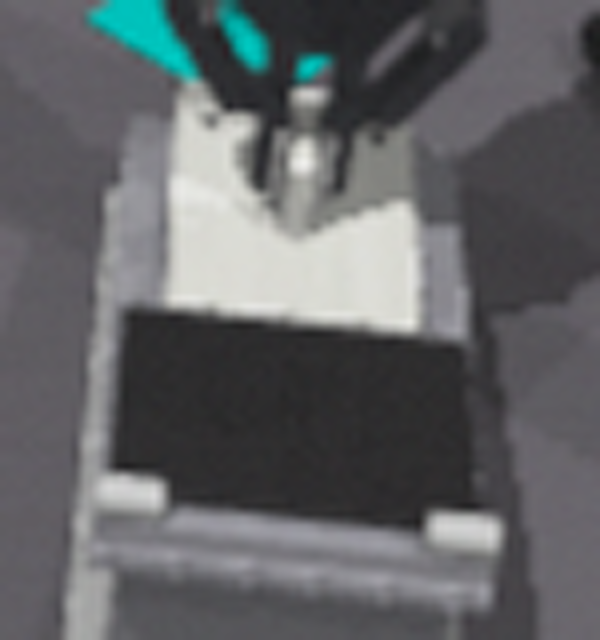

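The plate is laid with its edge about 20 mm below the flap, centred to roughly 1 mm. Next I'll slide it up along the bed in small steps, watching the force.

```bash
python3 -m pendant '[[0,0,-0.001,0,0,0],[-0.005,0,-0.0004,0,0,0],[-0.005,0,-0.0004,0,0,0],[0,0,0,0,0,0]]'
python3 -c "
from go import *
to(*target(.025,4.3,.0))"
```

```text
time_s: 9.2
ee_pos: [0.5342, 0.2014, 0.0823]
tcp_rot: [-3.141, 0.135, 2.995]
force: [-0.8, -0.1, 4.0]
grip_width: 0.0113
t 9.2 pos [0.5342 0.2014 0.0823] F [-0.8 -0.1  4. ] grip 0.0113
shift(tool) [-0.0338 -0.0006 -0.0002] turn [-0.0003  0.0009  0.0004]
shift after turn [-0.0338 -0.0006 -0.0002]
```

```bash
python3 -m pendant '[[-0.004,0,-0.0003,0,0,0],[-0.004,0,-0.0003,0,0,0],[0,0,0,0,0,0]]'
python3 - <<'E'
from edge import *
to(*target(.025,4.3,.0))
s=cam('top');save(s,'n1',(150,130,230,230),6);s=cam('scene');save(s,'n2',(275,170,350,250),8)
E
```

```text
time_s: 9.5
ee_pos: [0.5417, 0.2002, 0.0838]
tcp_rot: [-3.141, 0.135, 2.995]
force: [-1.9, 0.4, 3.1]
grip_width: 0.0109
t 9.5 pos [0.5417 0.2002 0.0838] F [-1.9  0.4  3.1] grip 0.0109
shift(tool) [-0.0261 -0.0005  0.0002] turn [-0.0005  0.0007  0.0004]
shift after turn [-0.0261 -0.0005  0.0002]
```

View pics/n1.png

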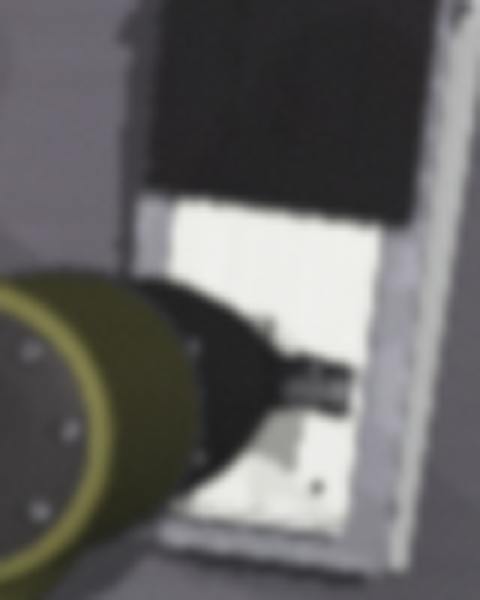

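View pics/n2.png

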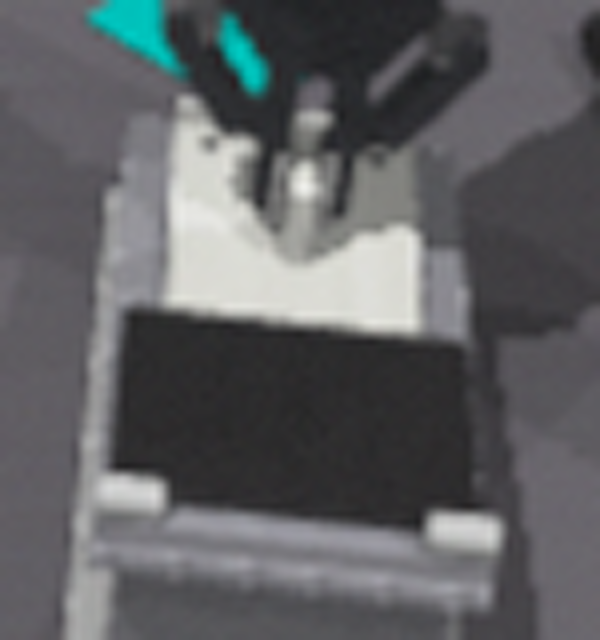

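```bash
python3 - <<'E'
from edge import *
a=cam('top');B=bedR(YAW);n=B[:,2]
A=lambda x,y:((x+.5)/6-.5+150,(y+.5)/6-.5+130)
for dz in(0,.002):
    o=O+[0,0,dz]
    e=B.T@(onplane(a,*A(274,251),o+n*.005,n)-o);f=B.T@(onplane(a,*A(275,207),o+n*.013,n)-o)
    print(dz,e.round(4),f.round(4),'gap',(f-e)[0].round(4))
p=inbed([.5239,.2028,.0799]);q=inbed(read_state()['ee_pos']);print('moved since',(q-p).round(4))
E
```

```text
0 [-0.0211 -0.0002  0.005 ] [ 0.0009 -0.0002  0.013 ] gap 0.022
0.002 [-0.0213 -0.0006  0.005 ] [ 0.0006 -0.0006  0.013 ] gap 0.0219
moved since [0.0183 0.     0.0001]
```

The flap hasn't moved and the edge is right at it (about −2 to −4 mm). It needs about 27 mm more.

```bash
python3 -m pendant '[[-0.004,0,-0.0003,0,0,0],[-0.004,0,-0.0003,0,0,0],[0,0,0,0,0,0]]'
python3 -m pendant '[[-0.005,0,-0.0004,0,0,0],[-0.005,0,-0.0004,0,0,0],[0,0,0,0,0,0]]'
python3 -m pendant '[[-0.004,0,-0.0003,0,0,0],[-0.004,0,-0.0003,0,0,0],[0,0,0,0,0,0]]'
python3 - <<'E'
from edge import *
to(*target(.025,4.3,.0))
s=cam('top');save(s,'o1',(150,110,230,230),5);s=cam('scene');save(s,'o2',(275,170,350,250),8)
E
```

```text
time_s: 9.95
ee_pos: [0.5489, 0.199, 0.0852]
tcp_rot: [-3.141, 0.134, 2.995]
force: [-3.4, 1.3, 4.4]
grip_width: 0.0109
time_s: 10.25
ee_pos: [0.5588, 0.1976, 0.0874]
tcp_rot: [-3.141, 0.135, 2.995]
force: [-3.2, -0.8, 4.0]
grip_width: 0.0111
time_s: 10.55
ee_pos: [0.5664, 0.1964, 0.089]
tcp_rot: [-3.141, 0.134, 2.996]
force: [-3.2, 0.2, 4.4]
grip_width: 0.0111
t 10.55 pos [0.5664 0.1964 0.089 ] F [-3.2  0.2  4.4] grip 0.0111
shift(tool) [-0.0006 -0.0004  0.002 ] turn [-0.0009  0.      0.0005]
shift after turn [-0.0006 -0.0004  0.002 ]
```

View pics/o1.png

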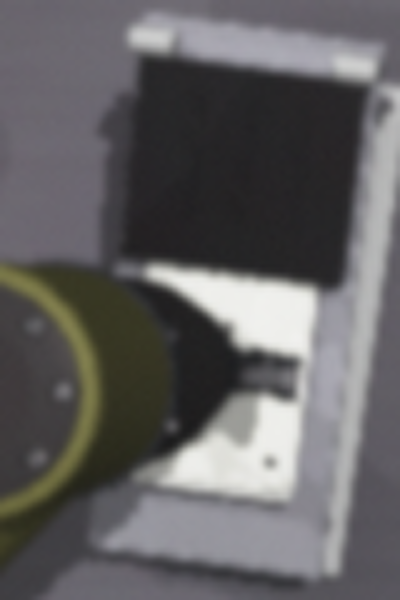

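View pics/o2.png

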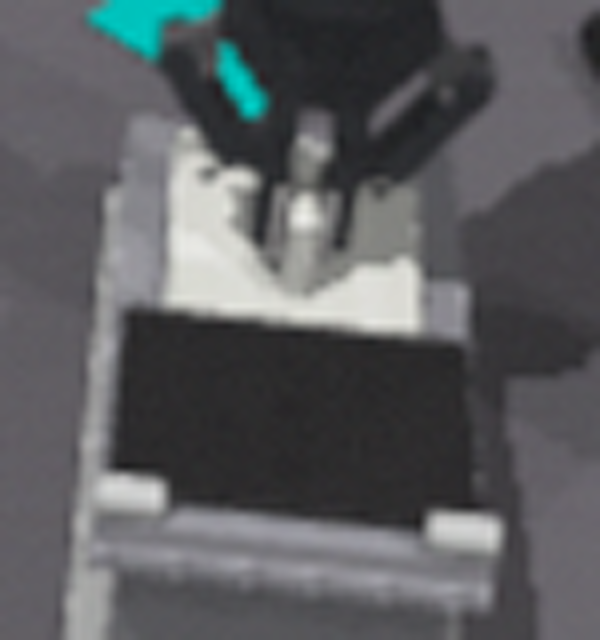

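```bash
python3 -m pendant '[[-0.0015,0,-0.0001,0,0,0],[0,0,0.0011,0,-0.015,0],[0,0,0.0011,0,-0.015,0],[0,0,0,0,0,0]]'
python3 -m pendant '[[0,0,0.0011,0,-0.015,0],[0,0,0.0011,0,-0.015,0],[0,0,0,0,0,0]]'
python3 -m pendant '[[0,0,0.0011,0,-0.015,0],[0,0,0,0,0,0]]'
python3 - <<'E'
from edge import *
to(*target(.025,0,.002));print(read_state()['ft_torque'].round(2))
E
```

```text
time_s: 11.05
ee_pos: [0.5682, 0.1962, 0.0874]
tcp_rot: [-3.141, 0.166, 2.996]
force: [-2.6, 0.2, 4.2]
grip_width: 0.0113
time_s: 11.35
ee_pos: [0.5685, 0.1962, 0.0853]
tcp_rot: [-3.141, 0.196, 2.996]
force: [-3.4, 0.4, 5.3]
grip_width: 0.011
time_s: 11.55
ee_pos: [0.5688, 0.1962, 0.0843]
tcp_rot: [-3.141, 0.211, 2.996]
force: [-3.4, 0.1, 5.6]
grip_width: 0.0113
t 11.55 pos [0.5688 0.1962 0.0843] F [-3.4  0.1  5.6] grip 0.0113
shift(tool) [ 0.0018 -0.0004  0.0006] turn [-0.0005  0.002   0.001 ]
shift after turn [ 0.0018 -0.0004  0.0006]
[ 0.1   1.32 -0.11]
```

```bash
python3 -m pendant '[[0,0,0.001,0,0,0],[0,0,0,0,0,0]]'
python3 -m pendant '[[0,0,0.001,0,0,0],[0,0,0,0,0,0]]'
python3 -m pendant '[[0,0,0.001,0,0,0],[0,0,0,0,0,0]]'
python3 - <<'E'
from edge import *
to(*target(.025,0,.002));print(read_state()['ft_torque'].round(2))
s=cam('top');save(s,'p1',(150,110,230,230),5);s=cam('scene');save(s,'p2',(275,170,350,250),8)
E
```

```text
time_s: 11.75
ee_pos: [0.5688, 0.1962, 0.084]
tcp_rot: [-3.141, 0.211, 2.996]
force: [-9.8, 0.3, 11.5]
grip_width: 0.011
time_s: 11.95
ee_pos: [0.5688, 0.1962, 0.084]
tcp_rot: [-3.141, 0.211, 2.996]
force: [-15.9, -0.0, 15.8]
grip_width: 0.011
time_s: 12.15
ee_pos: [0.5688, 0.1962, 0.0839]
tcp_rot: [-3.141, 0.211, 2.996]
force: [-21.1, -0.2, 21.5]
grip_width: 0.0112
t 12.15 pos [0.5688 0.1962 0.0839] F [-21.1  -0.2  21.5] grip 0.0112
shift(tool) [ 0.0018 -0.0004  0.0002] turn [-0.0008  0.0014  0.001 ]
shift after turn [ 0.0018 -0.0004  0.0002]
[-0.39  5.66 -0.31]
```

View pics/p1.png

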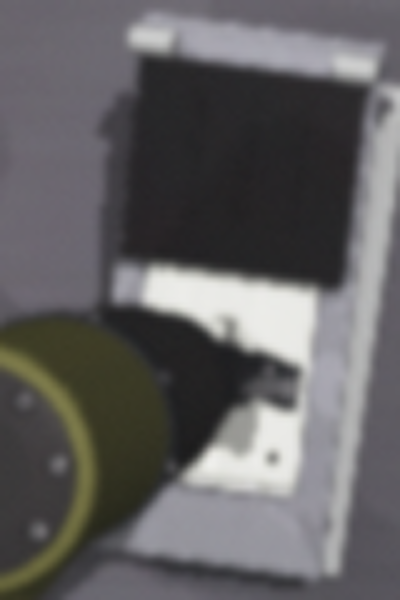

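View pics/p2.png

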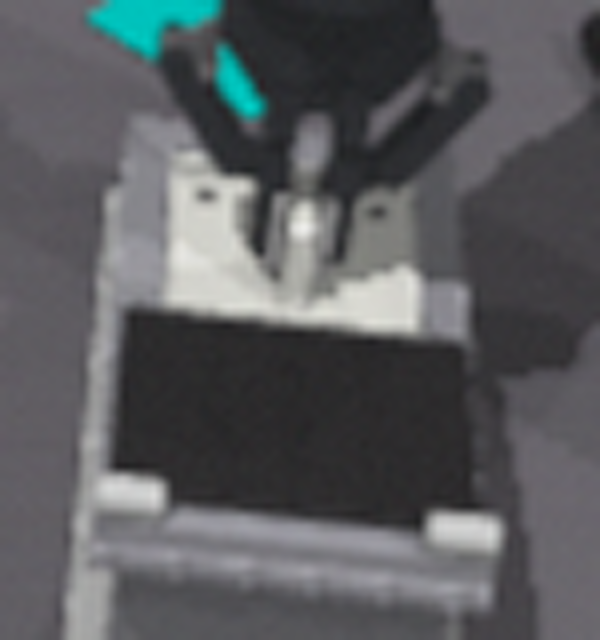

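```bash
python3 -m pendant '[[0,0,0,0,-0.008,0],[0,0,0,0,0,0]]'
python3 - <<'E'
from edge import *
to(*target(.025,0,.002));print(read_state()['ft_torque'].round(2),read_state()['tcp_rot'].round(4))
E
```

```text
time_s: 12.45
ee_pos: [0.569, 0.1962, 0.084]
tcp_rot: [-3.141, 0.22, 2.996]
force: [-17.9, 0.7, 20.5]
grip_width: 0.0113
t 12.45 pos [0.569  0.1962 0.084 ] F [-17.9   0.7  20.5] grip 0.0113
shift(tool) [ 0.002  -0.0005  0.0002] turn [-0.0005  0.0101  0.001 ]
shift after turn [ 0.002  -0.0005  0.0002]
[-0.43  5.3  -0.35] [-3.1409  0.2196  2.996 ]
```

```bash
cat > avg.py <<'E'
from edge import *
F=[];M=[];P=[];T=[]
for i in range(3):
    cam('top');s=read_state();F.append(s['force']);M.append(s['ft_torque']);P.append(s['ee_pos']);T.append(s['tcp_rot'])
print(read_state()['time_s'],np.mean(F,0).round(1),np.mean(M,0).round(2),np.mean(P,0).round(4),np.mean(T,0).round(4))
E
python3 avg.py; python3 -m pendant '[[0,0,0,0,-0.008,0],[0,0,0,0,0,0]]'; python3 avg.py
```

```text
12.6 [-18.8  -0.8  20.6] [-0.38  5.39 -0.29] [0.569  0.1962 0.084 ] [-3.1409  0.2193  2.9959]
time_s: 12.8
ee_pos: [0.5693, 0.1962, 0.084]
tcp_rot: [-3.141, 0.228, 2.996]
force: [-15.6, -0.8, 19.8]
grip_width: 0.011
12.95 [-15.8  -0.7  20. ] [-0.37  4.81 -0.31] [0.5693 0.1962 0.084 ] [-3.1412  0.2278  2.9957]
```

```bash
python3 - <<'E'
from edge import *
a=cam('top');b=cam('scene')
save(a,'q1',(165,155,225,225),8);save(b,'q2',(285,178,340,222),12)
o=O+bedR(YAW)[:,2]*.0015
for th in(0,1.5,3):
    t=np.radians(th);px=np.array([np.cos(t),0,-np.sin(t)]);pn=np.array([np.sin(t),0,np.cos(t)])
    for y in(-.05,.05):
        for nm,L,z in(('foldtop',-.15,.012),('foldbot',-.15,0)):
            X=o+bedR(YAW)@(np.array([.025,y,0])+L*px+z*pn)
            u=proj(a,X);v=proj(b,X);print(th,nm,y,'q1',((u-[165,155]+.5)*8).round(),'q2',((v-[285,178]+.5)*12).round())
E
```

```text
0 foldtop -0.05 q1 [346. 436.] q2 [135. 128.]
0 foldbot -0.05 q1 [352. 430.] q2 [131. 165.]
0 foldtop 0.05 q1 [ 76. 399.] q2 [496. 164.]
0 foldbot 0.05 q1 [ 85. 394.] q2 [490. 201.]
1.5 foldtop -0.05 q1 [344. 437.] q2 [137. 117.]
1.5 foldbot -0.05 q1 [350. 432.] q2 [132. 153.]
1.5 foldtop 0.05 q1 [ 73. 400.] q2 [498. 153.]
1.5 foldbot 0.05 q1 [ 82. 396.] q2 [492. 189.]
3 foldtop -0.05 q1 [342. 438.] q2 [138. 105.]
3 foldbot -0.05 q1 [348. 434.] q2 [134. 142.]
3 foldtop 0.05 q1 [ 70. 401.] q2 [500. 141.]
3 foldbot 0.05 q1 [ 79. 397.] q2 [494. 177.]
```

View pics/q1.png

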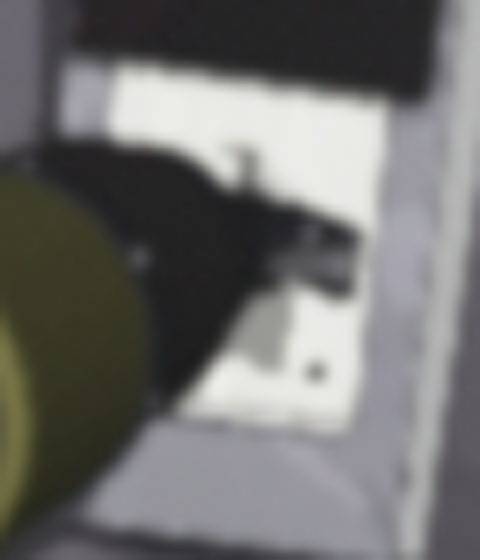

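View pics/q2.png

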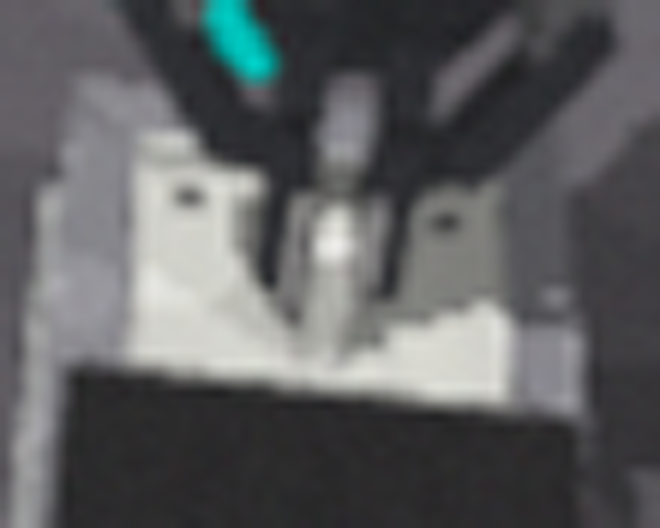

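```bash
python3 -m pendant '[[0,0,0,0,0.006,0],[0,0,0,0,0,0]]'; python3 avg.py; python3 -m pendant '[[0,0,0,0,0,0],[0,0,0,0,0,0],[0,0,0,0,0,0],[0,0,0,0,0,0],[0,0,0,0,0,0],[0,0,0,0,0,0],[0,0,0,0,0,0],[0,0,0,0,0,0]]'; python3 avg.py
python3 - <<'E'
from edge import *
a=cam('top');b=cam('scene')
save(a,'r1',(165,155,225,225),8);save(b,'r2',(285,178,340,222),12)
g0=np.load('scene0.npy').astype(int);t0=np.load('top0.npy').astype(int)
# flap far/low edge rows compared with the first pictures
for c in(295,312,328): print('scene col',c,[int(np.argmax(x[200:225,c].max(1)<75)) for x in(g0,b['color'].astype(int))])
for c in(182,195,210): print('top col',c,[155+int(np.argmax(x[155:180,c].min(1)>95)) for x in(t0,a['color'].astype(int))])
E
```

```text
time_s: 13.25
ee_pos: [0.5692, 0.1962, 0.084]
tcp_rot: [-3.141, 0.221, 2.996]
force: [-18.3, -0.2, 20.0]
grip_width: 0.0112
13.4 [-17.7  -0.4  20.5] [-0.42  4.94 -0.31] [0.5692 0.1962 0.084 ] [-3.1411  0.2214  2.9958]
time_s: 14.2
ee_pos: [0.5692, 0.1962, 0.084]
tcp_rot: [-3.141, 0.222, 2.996]
force: [-17.5, -0.4, 20.6]
grip_width: 0.0112
14.35 [-17.9  -0.3  20. ] [-0.41  4.92 -0.26] [0.5692 0.1962 0.084 ] [-3.1411  0.2215  2.9958]
scene col 295 [9, 9]
scene col 312 [11, 11]
scene col 328 [13, 13]
top col 182 [164, 163]
top col 195 [166, 164]
top col 210 [168, 167]
```

View pics/r2.png

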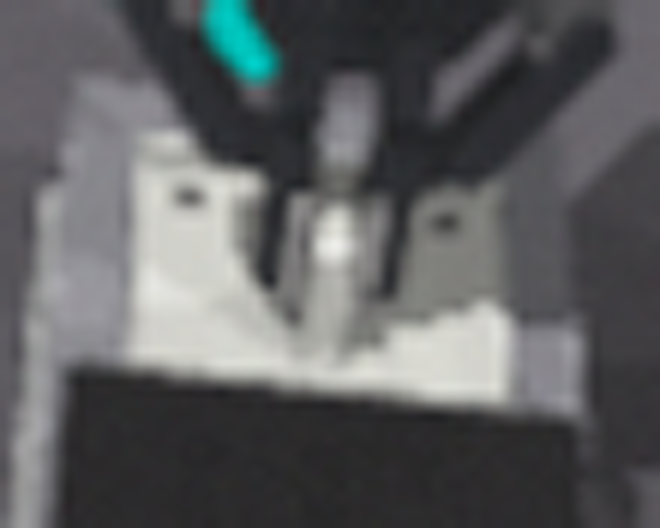

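The state is stable: about 24 N normal to the bed, and the flap edge sits on the same scene rows as at the start. Handing in.

```bash
python3 -c "
from station import hand_in
print(hand_in())"
```

```text
the job is handed in; nothing more can be done
None
```

I gripped the aluminium plate by its rib and laid it on the bed about 20 mm below the flap. Then I slid it up under the flap, levelled it and pressed it down onto the buffer. I handed in at about 14.4 s with the rib still gripped and pressed.

**Final checks**
- **Insertion:** the plain edge is about 25–27 mm under the flap. The camera gives about 24.5–26.5 mm and the arm's own position about 27 mm.
- **Squareness and centring:** the plate was square to the bed within about 0.5° and centred within about 1 mm. Most of this was measured before the slide, which ran straight along the bed.
- **Flap:** in the scene view its edge sits on the same pixel rows as at the start. The top view differed by 1–2 rows, which I put down to the white plate now lying beside the edge.
- **Flatness:** the fold's position in the scene view fits a flat plate to within about 0.5°.
- **Pressing:** the push is steady at about 24 N normal to the bed, with no drift over the last second.

**Less certain**
- **Buffer:** I couldn't see it under the plate. That it is fully pressed in is inferred from the force, the rigid contact and the plate lying flat.
- **Tool tilt:** the tool ended about 0.7° past the bed angle, so the rib probably pivoted slightly in the pads.
- **Side force:** about 16 N of the force acts along the slope. I took this to be friction and arm flex rather than the stop bar.
- **Bed height:** first contact came about 2 mm higher than the cameras predicted.

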